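Close the cover of a tile drilling jig over its locating pin

TASK

Get two test tiles ready for drilling as a pair: lay the green tile squarely on top of the blue one that lies in the jig, long sides together, and let go of it. Then take the wooden cover by its handle and set it on the jig, parallel to it, so that the blind hole in its underside goes over the jig's pin (slide it about over the pin until it drops on), and press it down against the spring until it sits fully home on both metal stops. Finish while holding the cover pressed down by its handle (the spring lifts it if you let go), and leave the beige tile where it is.

Things in the scene. Friction and masses are not known exactly. Their poses are not given: they have to be found in the camera images.
- green_centre (a point): centre of the loose dark green test tile, a flat slab 40 (x) x 60 (y) x 9 mm (z up); lies flat on the table. Grasp it across its 40 mm width
- blue_centre (a point): centre of the loose blue test tile, same size (40 x 60 x 9 mm, x, y, z), that lies in the jig on the sprung pad with its long side (its y) along the jig's long axis (jig x). Its top is 4.5 mm above this point
- beige_centre (a point): centre of a beige test tile of the same size, not needed: leave it where it is
- jig_pin (a point): tip of the steel locating pin of the jig, which is fixed to the table. Axes of the jig: x along its length (from the pad's centre towards the pin), z up. Wooden base 170 x 90 x 14 mm; two aluminium stop blocks (28 mm along x, 56 along y), centred 52 mm to either side of the pad's centre, flat tops 43 mm above the table. The pin is 12 mm in diameter with a tapered tip, stands on the stop at +x and rises 14.5 mm above it (tip 57.5 mm above the table)
- pad_top (a point): centre of the top face of the sprung aluminium pad between the stops, 30 mm above the table when not pressed; axes as the jig. 70 x 44 mm, with a lip 5 mm high across each end (at +x and -x) that keeps the blue tile in place; its long sides are open. With two tiles on it the pile's top is 48 mm above the table, 5 mm above the stops
- pad (a joint): travel of the sprung pad, m: 0 up (unpressed), grows as it is pressed down, 0.008 at the most. The spring starts to give at about 5 N and pushes 9 N at 0.005, which is where the cover meets the stops with two tiles in the jig; the cover's own weight does not press it
- cover_grip (a point): middle of the handle of the loose wooden cover (0.2 kg). Cover: plate 140 (x) x 58 (y) x 21 mm, handle a wooden bar across the middle of its top, 22 mm thick along x (grasp across this), 50 mm long along y, 34 mm tall; this point is 38 mm above the underside and 17 mm above the plate's top. The cover starts flat on the table. Axes of the cover: x along its length towards the end with the hole (marked by a red dot on top), z up
- cover_hole (a point): centre of the mouth of the blind hole in the cover's underside, 52 mm along the cover's x from its middle; 14.5 mm in diameter, 17 mm deep, with a chamfered mouth; not seen from above. The cover resting on the pin's tip has its underside 57.5 mm above the table; dropped on over two tiles 48 mm; fully home on the stops 43 mm
- cover: the cover; origin at the middle of its underside
- green_tile: the green tile; origin at the centre of its underside
Not all that is in view belongs to the job. Leave any purple or red look-alike of the green_tile alone.

How it is judged:
On the way, in this order (a step that is already met when the one before it is completed fails the run):
1. the green tile lies squarely on the blue one in the jig and is let go (horizontal distance between green_centre and blue_centre below 0.007 m and angle between the x axis of green_centre and the x axis of blue_centre, either way round below 0.14 rad and z of green_centre in the frame of blue_centre between 0.007 and 0.011 m and horizontal distance between blue_centre and pad_top below 0.007 m and angle between the y axis of blue_centre and the x axis of pad_top, either way round below 0.14 rad and z of blue_centre in the frame of pad_top below 0.007 m and angle between green_centre's own z axis and vertical below 0.07 rad and contact force between the fingers and green_tile below 0.1 N), for 0.2 s.
2. the cover has dropped on over the pin (horizontal distance between cover_hole and jig_pin below 0.004 m and angle between the x axis of cover_grip and the x axis of jig_pin, either way round below 0.14 rad and angle between cover_grip's own z axis and vertical below 0.07 rad and z of cover_hole in the frame of jig_pin below -0.007 m), for 0.1 s.
At the end, for the whole second after the job is handed in: Green tile flat on the blue one on the pad (centres within 7 mm, 8 degrees); cover on the pin (hole within 4 mm, parallel to the jig within 8 degrees, level within 4), within 2 mm of the stops with the pad pressed 3.5 mm or more; fingers still hold it down at the handle (2 N or more) (horizontal distance between green_centre and blue_centre below 0.007 m and angle between the x axis of green_centre and the x axis of blue_centre, either way round below 0.14 rad and z of green_centre in the frame of blue_centre between 0.007 and 0.011 m and horizontal distance between blue_centre and pad_top below 0.007 m and angle between the y axis of blue_centre and the x axis of pad_top, either way round below 0.14 rad and z of blue_centre in the frame of pad_top below 0.007 m and angle between each of green_centre, cover_grip's own z axis and vertical below 0.07 rad and horizontal distance between cover_hole and jig_pin below 0.004 m and angle between the x axis of cover_grip and the x axis of jig_pin, either way round below 0.14 rad and z of cover_hole in the frame of jig_pin below -0.0125 m and value of joint pad above 0.0035 m and contact force between the fingers and cover above 2 N and horizontal distance between the grasp point and cover_grip below 0.03 m); the arm keeps its last pose, push and grip.
It fails at once if the beige tile is moved (more than 20 mm) (distance of beige_centre from where it was at the start of the episode above 0.02 m).
It also fails if it takes over 48 s, if anything falls off the work surface, if the arm or the gripper's body presses on something with over 40 N, if the wrist force passes 120 N, or if a joint passes its speed limit or range.

ROBOT

A 6-joint arm with a two-finger parallel gripper is mounted at the origin on the work surface; the furniture and walls round the work are solid. World frame = base frame: x ahead of the robot, y to its left, z up, the work surface at z = 0. Lengths are in m, angles in rad, forces in N, time in s.
With the tool pointing down it reaches from about 0.25 to 0.775 m from the base axis. Payload 4 kg.
Tool frame: the origin (TCP) lies between the finger pads; the fingertips stand 22 mm ahead of it and the grasp point (between the pads) lies 3 mm ahead of it; z points along the fingers, y is the direction in which the jaws open and shut (so a half turn about z gives the same grasp; the last joint's range is limited). The gripper opens to 94 mm and grips with 3 to 60 N. Pads are 16 mm wide; open, the fingers measure 119 mm over their backs; the gripper's body (75 mm by 177 mm) begins 78 mm behind the grasp point.
Start: joints at [1.056, 0.087, 1.371, -0, 1.684, -0.103], TCP at [0.22, 0.504, 0.228] pointing down, gripper open.
Joint ranges: [-3.1, 3.1], [-0.76, 2.03], [0.27, 2.55], [-1.08, 4.22], [0.17, 2.65], [-2.57, 2.57]. Speed limits (rad/s): [2.79, 2.79, 3.14, 3.14, 3.14, 3.14].

INTERFACE

Orientations are given as a rotation vector (axis times angle).
In Python, from rig import move_ptp, move_l, goto_joints, move_gripper, wait, inverse_kinematics, camera, PlanningError, job_done, get_clock, get_qpos, get_qvel, get_joint_torque, get_eef_pos, get_tool_rot, get_force, get_wrist_torque, get_gripper_width gives the robot as it stands. Calls block until the motion is done:
- move_ptp(position, orientation): joint-space move of the TCP to a pose.
- move_l(position, ori=None, speed=0.15): straight line of the TCP; ori=None keeps the orientation; speed is the mean speed in m/s.
- goto_joints(angles): joint-space move.
- move_gripper(opening, f_grip=None): opening from 0.0 (shut) to 1.0 (fully open); f_grip is the grip in N (None keeps the last); returns when the fingers have stopped.
- wait(seconds).
- inverse_kinematics(position, orientation): joint angles nearest the present ones, or None.
- camera(name): name is "scene" or "top"; returns a dict with "img" (480x640x3 uint8, red, green, blue), "fx", "fy", "cx", "cy" (pixels), "camera_from_world" (4x4, takes a point from world to camera coordinates). Camera axes: x right, y down, z forward; pixel columns grow to the right and rows downward; lengths in m; the calibration is good to about 2 mm. A picture is of the moment at which its call begins. There is no depth.
A pose or a line that the arm cannot do raises PlanningError and nothing moves.
- job_done(): hands the job in, once; it reports no verdict.
Readings, each from a call of its own:
- get_clock(): time.
- get_qpos(): joint angles.
- get_qvel(): joint speeds.
- get_joint_torque(): joint torques, N m.
- get_eef_pos(): TCP position.
- get_tool_rot(): TCP orientation.
- get_force(): force on the tool from outside, world axes, zero at the start.
- get_wrist_torque(): the same for the moment, N m.
- get_gripper_width(): opening from 0.0 (shut) to 1.0 (fully open).
Only numpy, scipy, OpenCV 4.12 (cv2) and the standard library are available. Lean on these libraries where they do the work, as an engineer would, in place of code of your own. Each camera call takes 0.05 s, during which the arm holds its last target.

## Working session

There is one attempt and no reset: what is moved stays moved. The work goes in short steps, each a Python script; the robot and the scene stay as the last script left them, time stands still between calls to the robot, and variables do not carry over. Pictures are saved under pics/ and viewed, and the job is handed in when it is done.

```bash
mkdir -p pics; ls
python3 - <<'E'
from rig import *
import cv2,numpy as np
for n in("scene","top"):
    c=camera(n); cv2.imwrite(f"pics/{n}0.png",c["img"][:,:,::-1]); print(n,c["fx"],c["cx"],c["cy"],c["camera_from_world"].round(3).tolist() if hasattr(c["camera_from_world"],'round') else c["camera_from_world"])
print(get_clock(),get_tool_rot(),get_eef_pos(),get_force())
E
```

```text
pics
scene 472.6187486752147 325.6395739597919 239.08933492927395 [[-0.838, -0.546, -0.001, 0.436], [-0.229, 0.352, -0.907, 0.206], [0.496, -0.76, -0.42, 0.77], [0.0, 0.0, 0.0, 1.0]]
top 524.6967779114831 308.81604330506127 239.73154565225676 [[0.018, -1.0, 0.013, -0.059], [-0.98, -0.02, -0.198, 0.535], [0.198, -0.009, -0.98, 1.157], [0.0, 0.0, 0.0, 1.0]]
0.1 [-6.42193886e-01 -3.07464054e+00  3.04152944e-03] [0.21993675 0.50362041 0.22640382] [-0.95034801  0.47723117  0.18417885]
```

View pics/scene0.png

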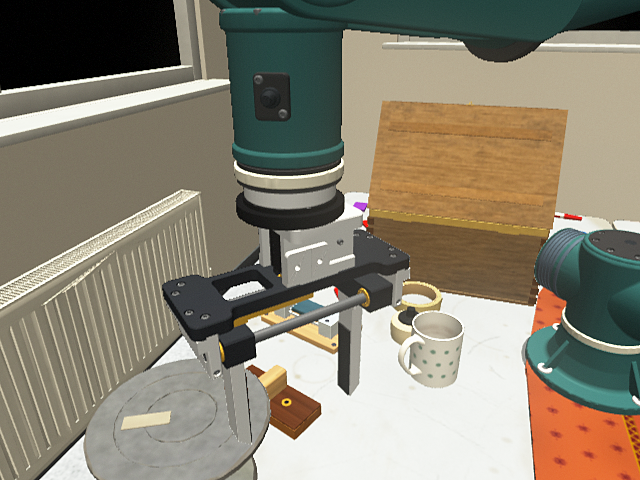

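View pics/top0.png

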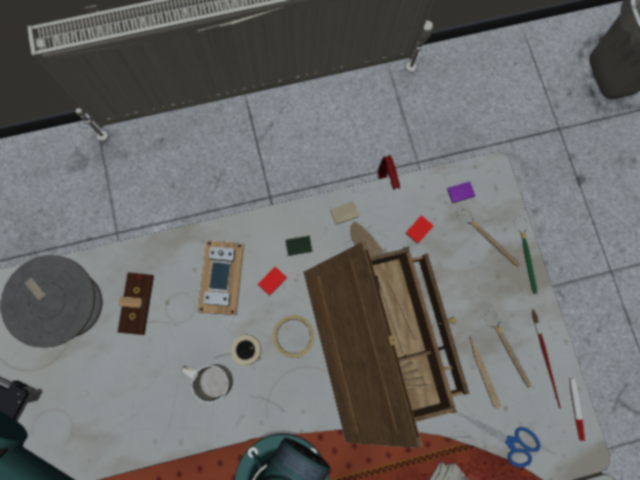

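Run:
```python
import cv2,numpy as np
i=cv2.imread("pics/top0.png")
cv2.imwrite("pics/crop0.png",np.vstack([cv2.resize(i[225:345,100:260],None,fx=5,fy=5,interpolation=cv2.INTER_CUBIC)])[:600])
cv2.imwrite("pics/crop1.png",cv2.resize(i[190:310,240:400],None,fx=5,fy=5,interpolation=cv2.INTER_CUBIC))
```

```text
(no output)
```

View pics/crop0.png

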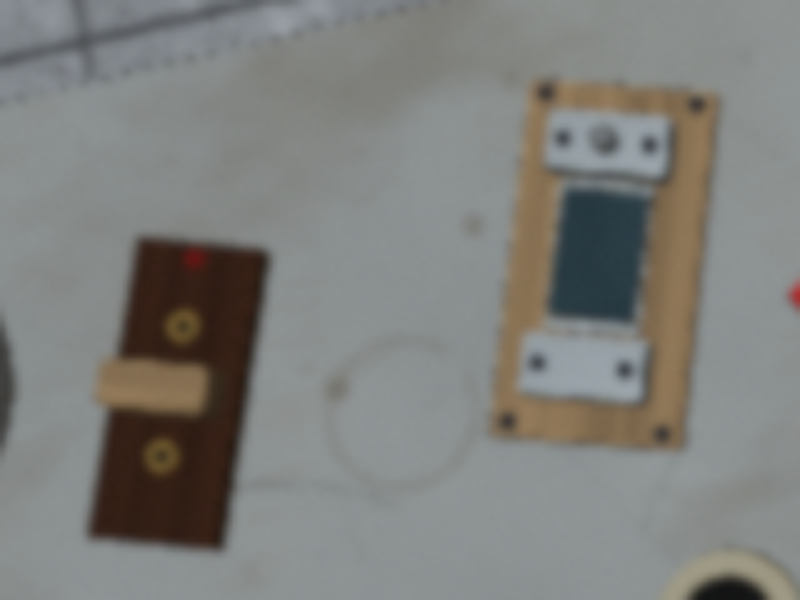

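View pics/crop1.png

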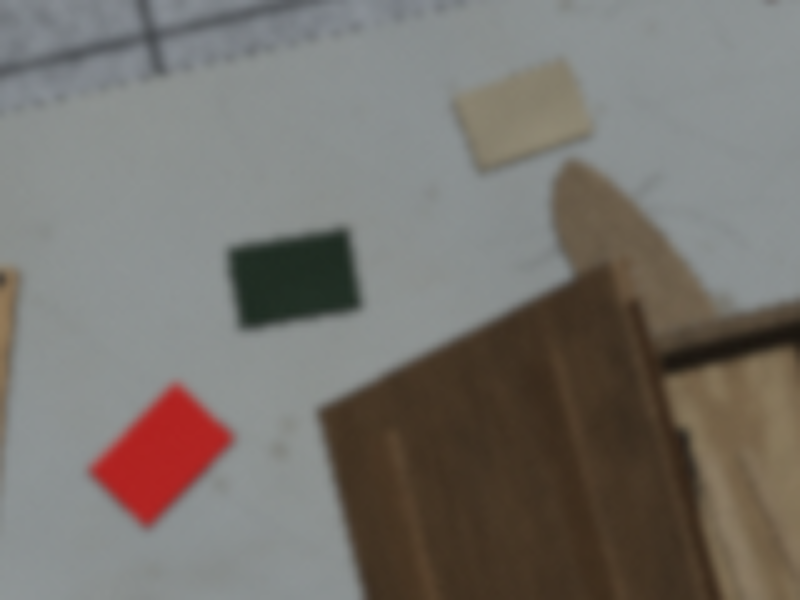

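```bash
cat > h.py <<'E'
from rig import *
import cv2,numpy as np
def ray(c,px,z):
    T=np.array(c["camera_from_world"]);R=T[:3,:3];C=-R.T@T[:3,3]
    d=R.T@np.array([(px[0]-c["cx"])/c["fx"],(px[1]-c["cy"])/c["fy"],1.]);return C+d*(z-C[2])/d[2]
def proj(c,p):
    T=np.array(c["camera_from_world"]);q=T[:3,:3]@np.array(p)+T[:3,3];return np.array([c["cx"]+c["fx"]*q[0]/q[2],c["cy"]+c["fy"]*q[1]/q[2]])
def blob(c,lo,hi,roi,z,name):
    x0,y0,x1,y1=roi;im=c["img"][y0:y1,x0:x1]
    s=5;im=cv2.resize(im,None,fx=s,fy=s,interpolation=cv2.INTER_CUBIC)
    hsv=cv2.cvtColor(im,cv2.COLOR_RGB2HSV);m=cv2.inRange(hsv,np.array(lo),np.array(hi))
    cs,_=cv2.findContours(m,cv2.RETR_EXTERNAL,cv2.CHAIN_APPROX_NONE)
    k=max(cs,key=cv2.contourArea)
    w=np.array([ray(c,((p[0]+.5)/s-.5+x0,(p[1]+.5)/s-.5+y0),z)[:2] for p in k[:,0]],np.float32)
    r=cv2.minAreaRect(w*1000);M=cv2.moments(w*1000)
    cen=np.array(r[0])/1000
    b=cv2.boxPoints(r);e=[b[1]-b[0],b[2]-b[1]];L=max(e,key=lambda v:v@v)
    mc=np.array([M['m10'],M['m01']])/M['m00']/1000
    print(name,"rect",cen.round(4),"mom",mc.round(4),"size",np.sort(r[1]).round(1),"longang",np.degrees(np.arctan2(L[1],L[0]))%180)
    return mc,(np.arctan2(L[1],L[0]))%np.pi
E
python3 - <<'E'
from h import *
c=camera("top");T=c["camera_from_world"];print("cam",-T[:3,:3].T@T[:3,3])
hsv=cv2.cvtColor(c["img"],cv2.COLOR_RGB2HSV)
for n,p in dict(green=(299,245),blue=(219,276),table=(270,240),beige=(344,212),coverplate=(130,320),handle=(128,302),stop=(230,255),base=(208,250),jigtable=(180,260)).items(): print(n,hsv[p[1],p[0]])
E
```

```text
cam [ 0.2955986  -0.03754383  1.2407237 ]
green [67 74 45]
blue [ 99 100  66]
table [ 90   9 146]
beige [ 23  46 134]
coverplate [ 12 148  57]
handle [ 17  98 138]
stop [103  25 122]
base [ 17  73 139]
jigtable [ 84   9 144]
```

Run:
```python
from h import *
c=camera("top")
blob(c,(40,40,0),(90,255,95),(280,230,320,262),.009,"green")
blob(c,(85,55,0),(115,255,95),(203,255,235,300),.039,"blue")
blob(c,(8,40,100),(25,255,255),(190,230,250,325),.014,"base")
blob(c,(0,0,0),(179,255,95),(112,265,160,340),.021,"coverplate")
blob(c,(12,60,100),(22,255,255),(112,293,150,312),.055,"handle")
blob(c,(12,30,100),(28,255,255),(325,198,362,228),.009,"beige")
# pin, red dot
for n,roi,z in (("pin",(214,247,229,260),.0575),):
    x0,y0,x1,y1=roi; g=c["img"][y0:y1,x0:x1].mean(2).astype(int); print(g)
for n,p,z in (("pin",(221,253),.0575),("dot",(139,277),.021),("lidcorner z0.1",(305,270),.1),("lidcorner z.2",(305,270),.2),("lidc2 .1",(360,247),.1)): print(n,ray(c,p,z).round(4))
```

```text
green rect [ 0.5307 -0.0245] mom [ 0.5307 -0.0247] size [35.6 54.7] longang 100.77373
blue rect [0.4508 0.1551] mom [0.4507 0.1551] size [36.5 57.4] longang 175.86838
base rect [0.4505 0.156 ] mom [0.4506 0.1562] size [ 91.1 170.4] longang 176.83456
coverplate rect [0.3856 0.3474] mom [0.3853 0.3462] size [ 63.8 140. ] longang 175.54791
handle rect [0.3856 0.3495] mom [0.3855 0.3496] size [22.9 48.3] longang 86.94768
beige rect [ 0.6136 -0.1338] mom [ 0.6135 -0.1338] size [38.8 58.1] longang 111.15667
[[144 141 140 143 143 141 140 140 139 135 128 123 122 119 116]
 [154 152 152 153 153 150 148 149 150 149 145 143 143 141 140]
 [154 155 156 154 150 146 142 143 148 152 155 155 154 154 154]
 [149 155 155 148 138 130 126 126 133 146 155 158 159 158 158]
 [138 151 153 141 126 118 115 110 115 134 150 157 159 157 152]
 [131 151 152 139 122 112 108 102 100 118 144 156 159 152 136]
 [135 152 154 143 123 106  99  90  87 111 140 156 159 149 120]
 [146 154 156 149 130 108  92  84  91 117 144 157 159 148 119]
 [155 158 158 154 145 128 112 107 117 137 152 160 160 154 135]
 [157 159 158 158 154 148 141 139 145 153 159 162 161 159 153]
 [149 152 156 157 157 155 154 154 155 158 159 160 161 161 160]
 [128 134 140 144 146 145 143 143 144 145 147 149 151 154 156]
 [101 106 112 115 113 111 109 110 112 115 117 121 126 132 139]]
pin [0.4999 0.1511 0.0575]
dot [0.4457 0.3445 0.021 ]
lidcorner z0.1 [ 0.4585 -0.0413  0.1   ]
lidcorner z.2 [ 0.4442 -0.041   0.2   ]
lidc2 .1 [ 0.5123 -0.1621  0.1   ]
```

Run:
```python
from h import *
a=camera("top");b=camera("scene")
P=lambda c:np.array([[c["fx"],0,c["cx"]],[0,c["fy"],c["cy"]],[0,0,1]])@np.array(c["camera_from_world"])[:3]
for s,t in (((305,270),(369,215)),((368,247),(383,100)),((305,270),(383,100)),((347,440),(537,305)),((347,440),(549,233)),((305,270),(369,230))):
    X=cv2.triangulatePoints(P(a),P(b),np.array(s,float),np.array(t,float));X=(X[:3]/X[3]).ravel();print(s,t,X.round(3),proj(a,X).round(0),proj(b,X).round(0))
for p in ([.5307,-.0245,.009],[.4508,.155,.039],[.386,.3475,.055],[.5025,.1525,.0575]): print(proj(b,p).round(0))
```

```text
(305, 270) (369, 215) [ 0.448 -0.042  0.153] [306. 271.] [367. 215.]
(368, 247) (383, 100) [ 0.468 -0.145  0.363] [367. 244.] [386. 101.]
(305, 270) (383, 100) [ 0.42  -0.039  0.381] [304. 269.] [384. 100.]
(347, 440) (537, 305) [ 0.102 -0.141  0.005] [346. 435.] [544. 305.]
(347, 440) (549, 233) [ 0.118 -0.129  0.16 ] [347. 439.] [550. 233.]
(305, 270) (369, 230) [ 0.451 -0.044  0.119] [306. 272.] [366. 229.]
[328. 270.]
[311. 306.]
[272. 373.]
[289. 289.]
```

```bash
cat >> h.py <<'E'
from scipy.spatial.transform import Rotation as Ro
def ori(a):  # tool down, jaw axis y at world angle a
    y=np.array([np.cos(a),np.sin(a),0]);z=np.array([0,0,-1.]);x=np.cross(y,z)
    return Ro.from_matrix(np.stack([x,y,z],1)).as_rotvec()
E
python3 - <<'E'
from h import *
R=Ro.from_rotvec(get_tool_rot()).as_matrix();print("y",R[:,1].round(3),get_qpos().round(3))
g=np.radians(10.8);j=np.radians(86.5)
for n,p,a in (("g",(.545,-.012,.024),g),("jig",(.4508,.155,.063),j),("cov",(.3856,.3495,.047),np.radians(-3.1)),("covjig",(.45,.155,.1),np.radians(-3.5))):
  for k in (-1,0,1):
    q=inverse_kinematics(np.array(p),ori(a+k*np.pi));print(n,k,None if q is None else np.round(q,3))
E
```

```text
y [ 0.4    0.916 -0.001] [ 1.056  0.087  1.371  0.     1.684 -0.103]
g -1 None
g 0 [-0.126  0.206  1.654 -0.     1.281 -0.315]
g 1 None
jig -1 [ 0.212  0.019  1.777 -0.     1.345  1.844]
jig 0 [ 0.212  0.019  1.777 -0.     1.345 -1.298]
jig 1 [ 0.212  0.019  1.777 -0.     1.345  1.844]
cov -1 [ 0.627  0.131  1.692 -0.     1.319 -2.46 ]
cov 0 [ 0.627  0.131  1.692 -0.     1.319  0.681]
cov 1 [ 0.627  0.131  1.692 -0.     1.319 -2.46 ]
covjig -1 None
covjig 0 [ 0.213 -0.016  1.734 -0.     1.424  0.274]
covjig 1 None
```

Run:
```python
from h import *
g=np.radians(10.8)
move_gripper(1.0)
move_ptp(np.array([.548,-.012,.2]),ori(g))
print(get_clock(),get_qpos().round(3),get_gripper_width())
for n in("scene","top"):
    c=camera(n); cv2.imwrite(f"pics/{n}1.png",c["img"][:,:,::-1])
```

```text
2.7083 [-0.124  0.09   1.422  0.     1.63  -0.314] 0.9999282098944515
```

View pics/scene1.png

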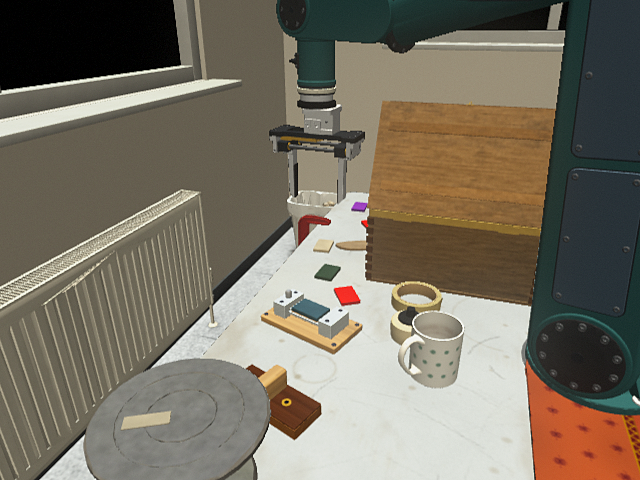

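View pics/top1.png

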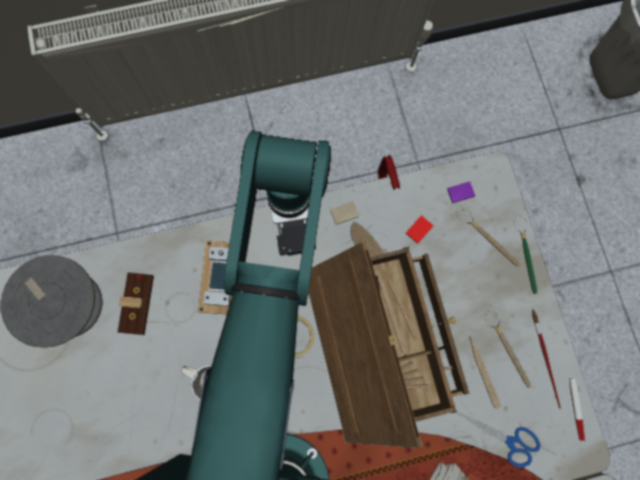

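Run:
```python
import cv2,numpy as np
i=cv2.imread("pics/scene1.png")
a=cv2.resize(i[278:353,255:365],None,fx=7,fy=7,interpolation=cv2.INTER_CUBIC)
cv2.imwrite("pics/crop2.png",a)
b=cv2.resize(i[355:445,235:335],None,fx=6,fy=6,interpolation=cv2.INTER_CUBIC)
cv2.imwrite("pics/crop3.png",b)
```

```text
(no output)
```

View pics/crop2.png

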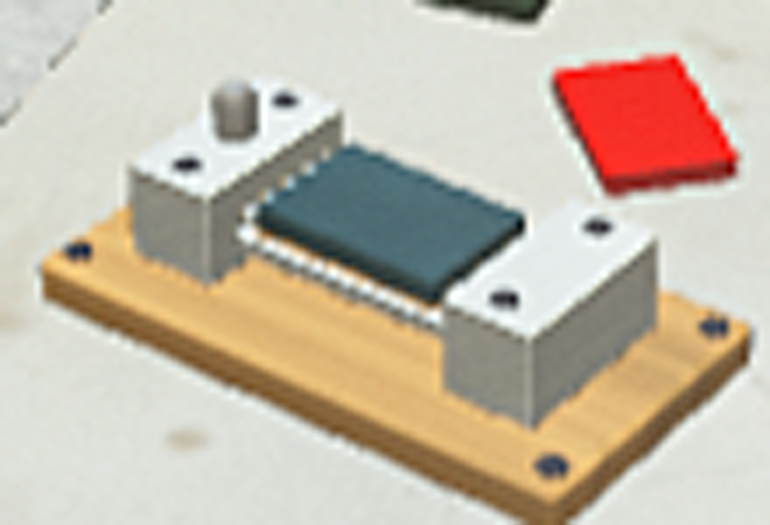

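View pics/crop3.png

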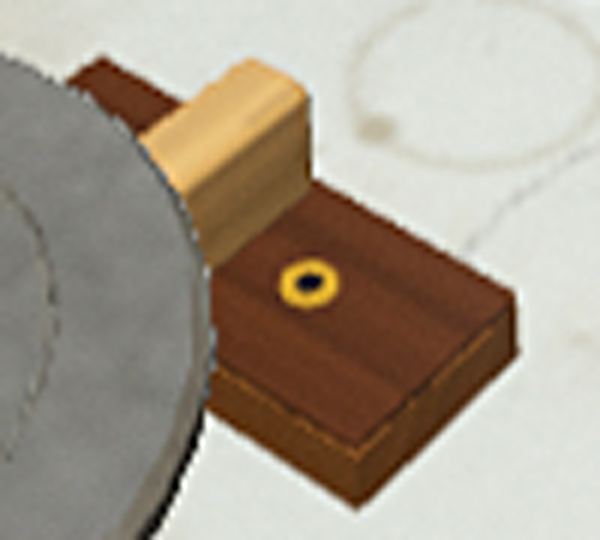

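Run:
```python
from h import *
b=camera("scene");a=camera("top")
P=lambda x,y:((x+.5)/7-.5+255,(y+.5)/7-.5+278)
Q=lambda x,y:((x+.5)/5-.5+100,(y+.5)/5-.5+225)
def rep(c,n,pts,z):
    r=[ray(c,p,z)[:2] for p in pts];m=np.mean(r,0);print(n,m.round(4),[np.degrees(np.arctan2(*(r[0]-r[1])[::-1])).round(1) if len(r)>1 else ''],np.linalg.norm(r[0]-r[-1]).round(4));return m
s1=rep(b,"S stop+",[P(286,100),P(186,164)],.043);s2=rep(b,"S stop-",[P(598,227),P(505,298)],.043)
print("S mid",(s1+s2)/2,np.degrees(np.arctan2(*(s1-s2)[::-1])),np.linalg.norm(s1-s2))
rep(b,"S pintip",[P(234,88)],.0575)
rep(b,"S basebolts",[P(78,250),P(714,327)],.0145)
rep(b,"S -x bolts",[P(552,465),P(714,327)],.0145)
s1=rep(a,"T stop+",[Q(563,137),Q(649,145)],.043);s2=rep(a,"T stop-",[Q(537,362),Q(625,370)],.043)
print("T mid",(s1+s2)/2,np.degrees(np.arctan2(*(s1-s2)[::-1])),np.linalg.norm(s1-s2))
rep(a,"T bolts",[Q(545,91),Q(662,434)],.0145);rep(a,"T bolts",[Q(697,104),Q(507,422)],.0145)
W=lambda x,y:((x+.5)/6-.5+235,(y+.5)/6-.5+355)
rep(b,"S cover top ring",[W(309,282)],.021);rep(a,"T ring-",[Q(161,456)],.021);rep(a,"T ring+",[Q(183,327)],.021);rep(a,"T rings",[Q(183,327),Q(161,456)],.021)
rep(b,"S cover -x end",[W(515,295),W(358,448)],.021)
rep(b,"S cover +x far",[W(101,57)],.021)
rep(a,"T cover -x end",[Q(224,548),Q(90,538)],.021)
rep(a,"T cover +x end",[Q(270,250),Q(138,238)],.021)
for z in (.1,.15,.2,.25): print(z,ray(a,(52,300),z).round(3),ray(b,(178,430),z).round(3),ray(a,(102,300),z).round(3),ray(b,(270,405),z).round(3))
```

```text
S stop+ [0.5025 0.1553] [np.float64(-94.0)] 0.0404
S stop- [0.3992 0.1613] [np.float64(-94.0)] 0.0393
S mid [0.45085442 0.15831157] -3.3553824989316605 0.10353223359014127
S pintip [0.5017 0.1568] [''] 0.0
S basebolts [0.4508 0.1588] [np.float64(21.2)] 0.1712
S -x bolts [0.3732 0.1633] [np.float64(86.4)] 0.0711
T stop+ [0.5029 0.1539] [np.float64(85.8)] 0.04
T stop- [0.3989 0.1599] [np.float64(85.9)] 0.0402
T mid [0.45091209 0.15693192] -3.3158766545043394 0.10413877854442119
T bolts [0.451  0.1571] [np.float64(21.4)] 0.1726
T bolts [0.4507 0.1569] [np.float64(-28.2)] 0.172
S cover top ring [0.3571 0.3535] [''] 0.0
T ring- [0.356  0.3536] [''] 0.0
T ring+ [0.4153 0.3485] [''] 0.0
T rings [0.3856 0.3511] [np.float64(-4.9)] 0.0596
S cover -x end [0.3158 0.3589] [np.float64(-93.6)] 0.057
S cover +x far [0.4517 0.3192] [''] 0.0
T cover -x end [0.3167 0.3521] [np.float64(-93.2)] 0.0613
T cover +x end [0.4542 0.342 ] [np.float64(-94.1)] 0.0619
0.1 [0.383 0.502 0.1  ] [0.378 0.517 0.1  ] [0.385 0.395 0.1  ] [0.317 0.432 0.1  ]
0.15 [0.379 0.479 0.15 ] [0.336 0.545 0.15 ] [0.381 0.376 0.15 ] [0.282 0.471 0.15 ]
0.2 [0.375 0.455 0.2  ] [0.294 0.574 0.2  ] [0.377 0.357 0.2  ] [0.247 0.51  0.2  ]
0.25 [0.371 0.431 0.25 ] [0.252 0.602 0.25 ] [0.373 0.338 0.25 ] [0.213 0.548 0.25 ]
```

Run:
```python
from h import *
g=np.radians(10.8)
move_l(np.array([.548,-.012,.06]),speed=.15); print(get_clock(),get_force().round(2))
move_l(np.array([.548,-.012,.0245]),speed=.08); print(get_force().round(2),get_eef_pos().round(4))
for n in("scene","top"):
    c=camera(n); cv2.imwrite(f"pics/{n}2.png",c["img"][:,:,::-1])
move_gripper(0.0,15); print(get_clock(),get_gripper_width()*94,get_force().round(2),get_eef_pos().round(4))
c=camera("scene"); cv2.imwrite(f"pics/scene3.png",c["img"][:,:,::-1])
i=np.hstack([cv2.resize(cv2.imread(f"pics/scene{k}.png")[150:300,250:400],None,fx=2.6,fy=2.6) for k in(2,3)]);cv2.imwrite("pics/crop4.png",i)
```

```text
3.9917 [0.46 0.2  0.47]
[-0.51  0.16  0.68] [ 0.5474 -0.0119  0.0234]
5.5583 40.34091123423355 [-0.16 -0.32 -0.04] [ 0.548  -0.012   0.0245]
```

View pics/crop4.png

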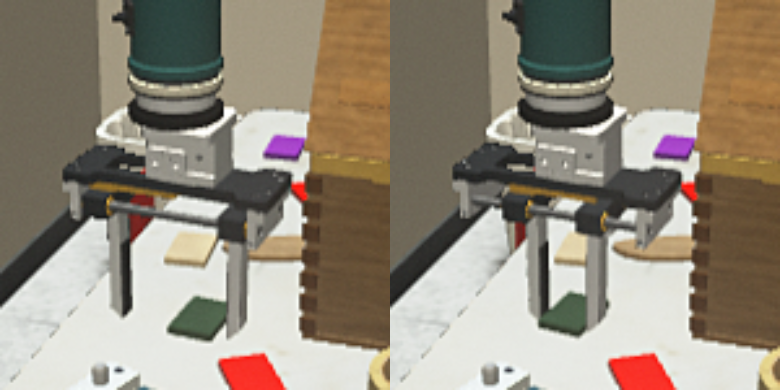

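Run:
```python
from h import *
a=np.radians(86.65)
move_l(np.array([.548,-.012,.20]),speed=.2)
t=np.array([.4508,.157])-.009*np.array([.998,-.058]);print(t)
move_ptp(np.array([*t,.12]),ori(a)); wait(.2)
print(get_clock(),get_gripper_width()*94,get_eef_pos().round(4))
for n in("scene","top"):
    c=camera(n); cv2.imwrite(f"pics/{n}4.png",c["img"][:,:,::-1])
i=np.hstack([cv2.resize(cv2.imread(f"pics/scene4.png")[180:330,230:400],None,fx=4,fy=4,interpolation=cv2.INTER_CUBIC)]);cv2.imwrite("pics/crop5.png",i)
```

```text
[0.441818 0.157522]
7.7583 40.30521370753201 [0.4428 0.1569 0.1204]
```

View pics/crop5.png

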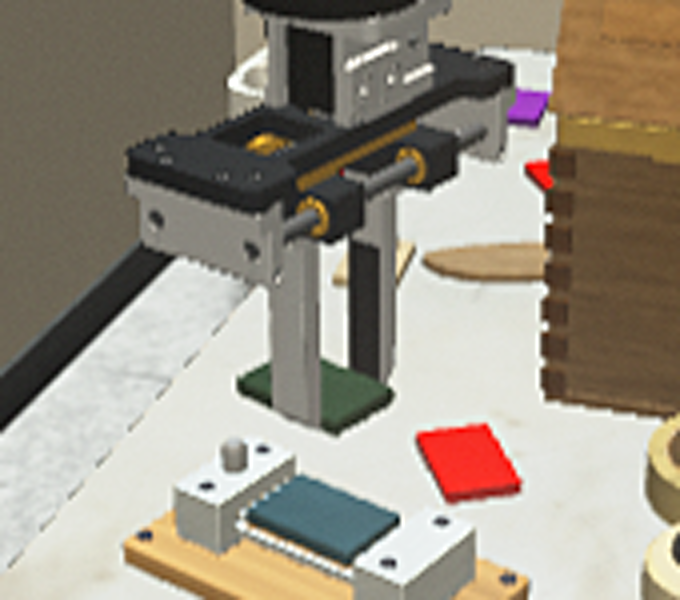

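View pics/top4.png

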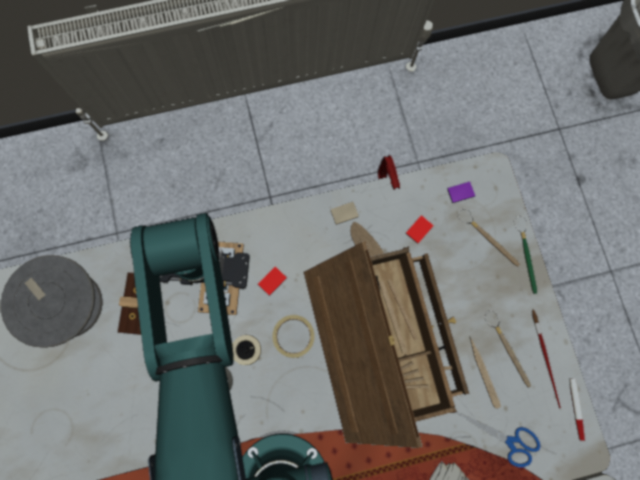

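Run:
```python
from h import *
b=camera("scene")
P=lambda x,y:((x+.5)/4-.5+230,(y+.5)/4-.5+180)
for n,l,r,nr,z in(("green",(238,381),(393,393),(338,427),.1049),("blue",(246,514),(400,519),(347,556),.039)):
    w=[ray(b,P(*p),z)[:2] for p in(l,r,nr)];print(n,((w[0]+w[1])/2).round(4),[x.round(4).tolist() for x in w],"L",np.linalg.norm(w[0]-w[2]),"W",np.linalg.norm(w[1]-w[2]),"ang",np.degrees(np.arctan2(*(w[0]-w[2])[::-1])))
```

```text
green [0.4508 0.1623] [[0.4823, 0.1764], [0.4194, 0.1482], [0.4231, 0.1851]] L 0.05979217679666117 W 0.037056324274952146 ang -8.335893076601305
blue [0.4479 0.1623] [[0.4781, 0.1795], [0.4176, 0.145], [0.4213, 0.1821]] L 0.056867022831717566 W 0.03722392987932849 ang -2.5294108384954757
```

Run:
```python
from h import *
move_l(np.array([.4408,.1575,.075]),speed=.1)
move_l(np.array([.4408,.1575,.064]),speed=.04)
wait(.2);print(get_clock(),get_force().round(2),get_eef_pos().round(4))
c=camera("scene"); cv2.imwrite(f"pics/scene5.png",c["img"][:,:,::-1])
i=np.hstack([cv2.resize(cv2.imread(f"pics/scene5.png")[250:350,240:380],None,fx=5,fy=5,interpolation=cv2.INTER_CUBIC)]);cv2.imwrite("pics/crop6.png",i)
```

```text
9.1333 [ 0.27  0.28 -0.41] [0.4408 0.1575 0.064 ]
```

View pics/crop6.png

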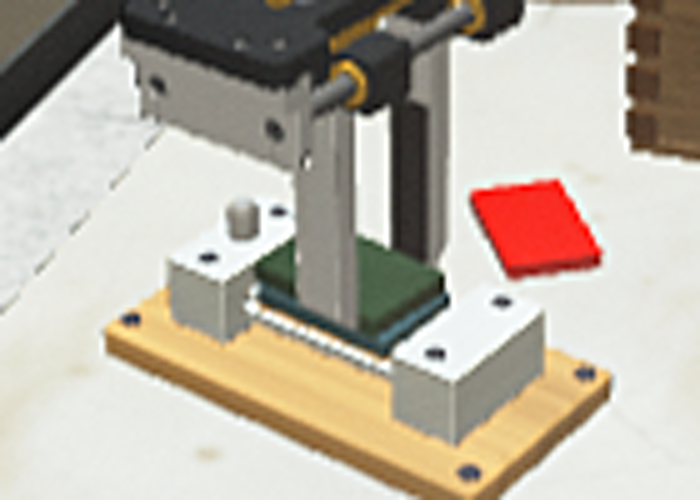

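Run:
```python
from h import *
i=cv2.imread("pics/scene5.png")
cv2.imwrite("pics/crop7.png",cv2.resize(i[290:325,285:340],None,fx=14,fy=14,interpolation=cv2.INTER_CUBIC))
b=camera("scene");w=[]
for z in(.048,):
  for p in ([.4508+.03*.998+.02*.058,.157-.03*.058+.02*.998],[.4508-.03*.998+.02*.058,.157+.03*.058+.02*.998],[.4508-.03*.998-.02*.058,.157+.03*.058-.02*.998],[.4508+.03*.998-.02*.058,.157-.03*.058-.02*.998]):
    q=proj(b,[*p,z]);print(q.round(1),((q-[285,290])*14).round(0),((q-[240,250])*5).round(0))
```

```text
[290.7 302.2] [ 80. 171.] [254. 261.]
[317.1 313.2] [449. 325.] [385. 316.]
[330.5 303.2] [638. 185.] [453. 266.]
[304.6 292.9] [274.  40.] [323. 214.]
```

View pics/crop7.png

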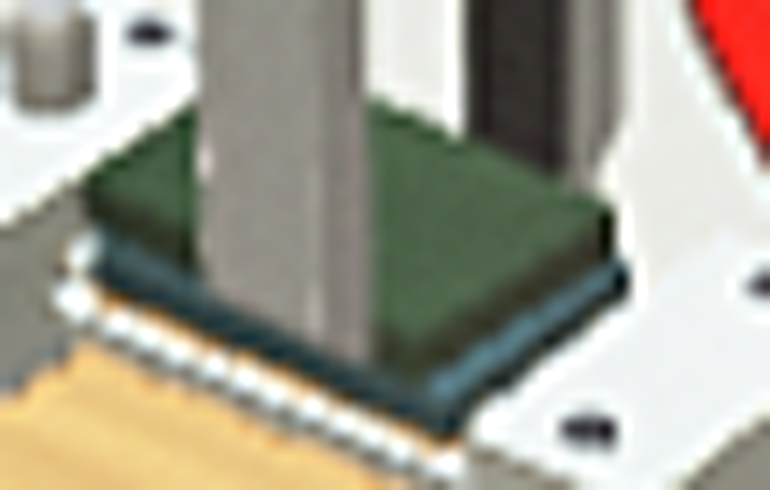

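Run:
```python
from h import *
b=camera("scene")
P=lambda x,y:((x+.5)/14-.5+285,(y+.5)/14-.5+290)
for n,l,r,nr,z in(("green",(90,182),(612,210),(405,348),.048),("blue",(98,240),(628,268),(452,408),.039)):
    w=[ray(b,P(*p),z)[:2] for p in(l,r,nr)];print(n,((w[0]+w[1])/2).round(4),"L",np.linalg.norm(w[0]-w[2]),"W",np.linalg.norm(w[1]-w[2]),"angL",np.degrees(np.arctan2(*(w[0]-w[2])[::-1])),"angW",np.degrees(np.arctan2(*(w[2]-w[1])[::-1]))-90)
print(get_tool_rot(), np.degrees(np.arctan2(*Ro.from_rotvec(get_tool_rot()).as_matrix()[:2,1][::-1])))
```

```text
green [0.4508 0.1603] L 0.05628954308525922 W 0.0405557032160559 angL -9.299654875261625 angW -6.3856215392513604
blue [0.4498 0.1593] L 0.06013491986254983 W 0.03845160150815291 angL -6.141846004679562 angW -2.022990964819101
[9.18064962e-02 3.14023871e+00 6.10530746e-05] 86.65081073940559
```

Run:
```python
from h import *
move_l(np.array([.4400,.157,.069]),speed=.04)
move_l(np.array([.4400,.157,.0685]),ori=ori(np.radians(89.4)),speed=.02)
move_l(np.array([.4400,.157,.0636]),speed=.03);wait(.15);print(get_clock(),get_force().round(2))
c=camera("scene"); cv2.imwrite(f"pics/scene6.png",c["img"][:,:,::-1])
move_gripper(.54,10);wait(.1);print(get_gripper_width()*94,get_force().round(2))
move_l(np.array([.4400,.157,.18]),speed=.15)
c=camera("scene"); cv2.imwrite(f"pics/scene7.png",c["img"][:,:,::-1]);print(get_clock())
cs=[cv2.resize(cv2.imread(f"pics/scene{k}.png")[288:325,283:339],None,fx=14,fy=14,interpolation=cv2.INTER_CUBIC) for k in (6,7)]
cv2.imwrite("pics/crop8.png",cs[1])
```

```text
10.275 [ 0.32  0.46 -0.26]
50.69513004773451 [ 0.34 -0.15  0.21]
11.8083
```

View pics/crop8.png

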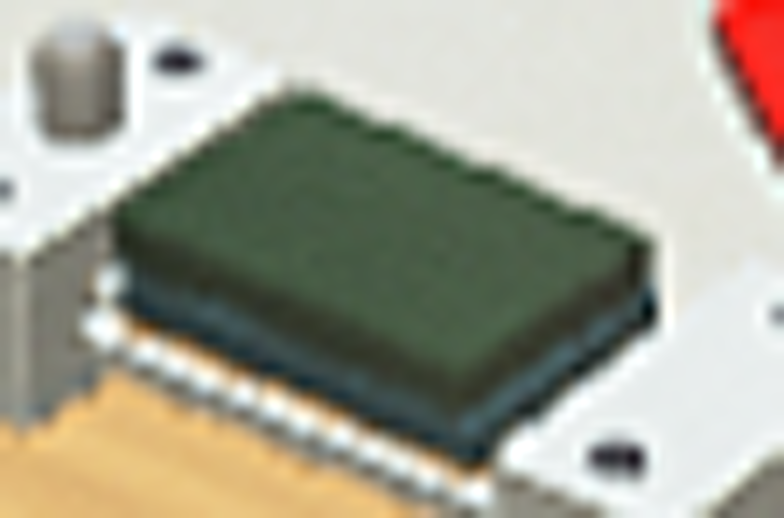

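The green tile sits on the blue one (corners at crop 115,225 / 650,250 / 460,380, with an even thin blue strip below): aligned to about 1 mm. Next, the cover.

Run:
```python
from h import *
a=np.radians(-4.0)
move_gripper(.65)
move_ptp(np.array([.3857,.3515,.16]),ori(a))
move_l(np.array([.3857,.3515,.07]),speed=.15)
move_l(np.array([.3857,.3515,.0475]),speed=.06);print(get_clock(),get_force().round(2))
move_gripper(0.,30);wait(.1);print(get_gripper_width()*94,get_force().round(2),get_eef_pos().round(4))
for n in("scene","top"):
    c=camera(n); cv2.imwrite(f"pics/{n}8.png",c["img"][:,:,::-1])
cv2.imwrite("pics/crop9.png",np.hstack([cv2.resize(cv2.imread("pics/scene8.png")[300:450,230:350],(400,500)),cv2.resize(cv2.imread("pics/top8.png")[250:350,90:170],(400,500))]))
print(get_clock())
```

```text
15.2667 [-0.14  0.5   0.13]
21.9051933962776 [0.37 0.11 0.13] [0.3858 0.3515 0.0476]
16.1583
```

View pics/crop9.png

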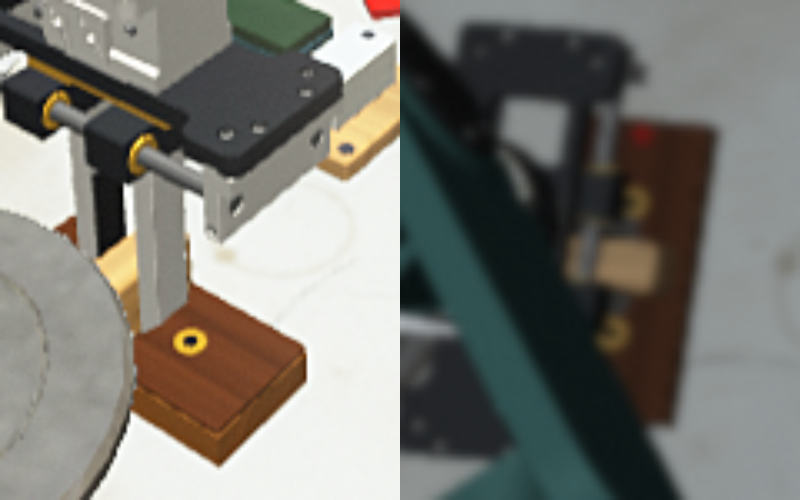

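Run:
```python
from h import *
a=np.radians(-3.35)
move_l(np.array([.3857,.3515,.16]),speed=.15)
wait(.1);print("lifted",get_force().round(2))
move_ptp(np.array([.4509,.1575,.135]),ori(a))
wait(.2);print(get_clock(),get_gripper_width()*94,get_force().round(2),get_eef_pos().round(4))
for n in("scene","top"):
    c=camera(n); cv2.imwrite(f"pics/{n}9.png",c["img"][:,:,::-1])
cv2.imwrite("pics/crop10.png",cv2.resize(cv2.imread("pics/scene9.png")[220:345,230:390],None,fx=4.8,fy=4.8,interpolation=cv2.INTER_CUBIC))
```

```text
lifted [ 0.58 -0.04 -1.93]
18.1917 21.017785912979036 [ 0.45  0.51 -0.75] [0.4507 0.1589 0.1352]
```

View pics/crop10.png

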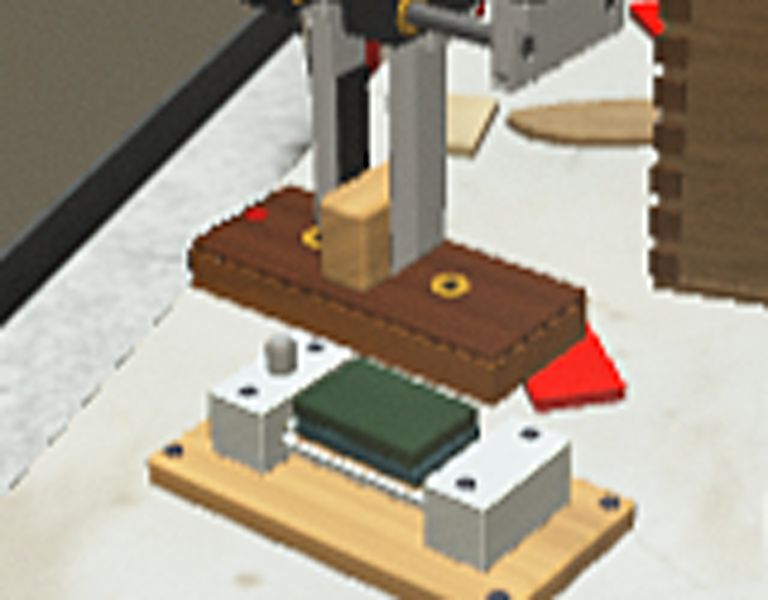

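Run:
```python
from h import *
b=camera("scene")
P=lambda x,y:((x+.5)/4.8-.5+230,(y+.5)/4.8-.5+220)
z=.1085
w=[ray(b,P(*p),z)[:2] for p in((191,254),(585,292),(497,362),(290,188))]
print("mids",((w[0]+w[1])/2).round(4),((w[2]+w[3])/2).round(4),np.degrees(np.arctan2(*(w[0]-w[2])[::-1])),np.degrees(np.arctan2(*(w[3]-w[1])[::-1])),np.linalg.norm(w[0]-w[2]))
r=ray(b,P(450,286),z)[:2];print("ring",r.round(4),"centre",(r+.0298*np.array([.998,-.058])).round(4))
for n,p,q in(("st+",(248,391),(315,347)),("st-",(465,483),(531,434))): print(n,((ray(b,P(*p),.043)+ray(b,P(*q),.043))/2).round(4))
```

```text
mids [0.445  0.1664] [0.4462 0.1638] -0.9482398361255389 -3.0878154828890083 0.13400260094321925
ring [0.42   0.1616] centre [0.4497 0.1599]
st+ [0.5025 0.1555 0.043 ]
st- [0.3991 0.1615 0.043 ]
```

Run:
```python
from h import *
def f(n=4): return np.mean([get_force() for _ in range(n)],0)
p=np.array([.4509,.1570])
move_l(np.array([*p,.110]),speed=.1);wait(.15);f0=f();print(get_clock(),f0.round(2))
for z in (.107,.1055,.1045,.1035,.1025,.1015):
    move_l(np.array([*p,z]),speed=.03);wait(.05);F=f()-f0;print(z,get_clock(),F.round(2),get_eef_pos().round(4))
    if F[2]>3: break
c=camera("scene"); cv2.imwrite(f"pics/scene10.png",c["img"][:,:,::-1])
```

```text
18.8917 [ 0.07 -0.1  -1.59]
0.107 19.1917 [0.57 0.95 1.21] [0.4509 0.157  0.1071]
0.1055 19.4917 [ 0.22 -0.18 -0.57] [0.4508 0.157  0.1054]
0.1045 19.7917 [ 0.92 -0.46  0.3 ] [0.4509 0.157  0.1045]
0.1035 20.0917 [-0.52 -0.06  0.52] [0.4509 0.157  0.1035]
0.1025 20.3917 [ 0.25  0.44 -0.46] [0.4509 0.157  0.1024]
0.1015 20.6917 [-1.09  0.72  0.28] [0.4509 0.157  0.1015]
```

Run:
```python
from h import *
def f(n=4): return np.mean([get_force() for _ in range(n)],0)
p=np.array([.4509,.1570]);f0=np.array([0,0,-1.6])
for z in (.100,.0985,.097,.096,.095):
    move_l(np.array([*p,z]),speed=.03);wait(.05);F=f()-f0;print(z,get_clock(),F.round(2),get_eef_pos().round(4),get_wrist_torque().round(2))
    if F[2]>4: break
c=camera("scene"); cv2.imwrite(f"pics/scene11.png",c["img"][:,:,::-1])
cv2.imwrite("pics/crop11.png",cv2.resize(cv2.imread("pics/scene11.png")[220:345,230:390],None,fx=4.8,fy=4.8,interpolation=cv2.INTER_CUBIC))
```

```text
0.1 21.0417 [-0.35 -0.13  0.79] [0.4508 0.157  0.0999] [-0.05  0.01 -0.02]
0.0985 21.3417 [-0.02  0.09  0.17] [0.4508 0.157  0.0984] [-0.03  0.12  0.03]
0.097 21.6417 [ 0.39 -0.11  0.1 ] [0.4508 0.157  0.0969] [-0.11  0.09  0.02]
0.096 21.9417 [0.62 0.15 0.35] [0.4509 0.157  0.096 ] [-0.06  0.03 -0.  ]
0.095 22.2417 [-1.58  0.17  3.73] [0.4511 0.1571 0.0956] [-0.13  0.35  0.02]
```

View pics/crop11.png

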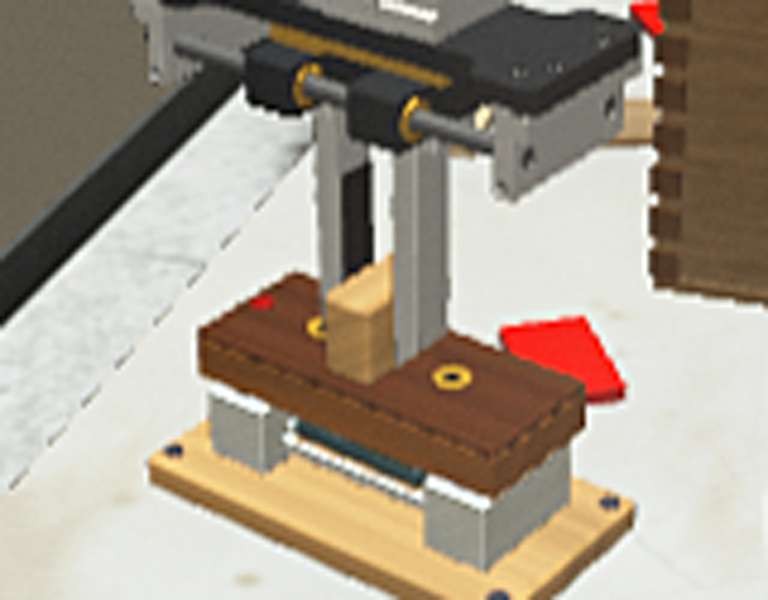

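Run:
```python
from h import *
def f(n=4): return np.mean([get_force() for _ in range(n)],0)
p=np.array([.4509,.1570]);f0=np.array([0,0,-1.6])
move_gripper(0.,60)
for z in (.094,.093,.092,.091,.090,.089,.0885,.088,.0875):
    move_l(np.array([*p,z]),speed=.03);wait(.1);F=f()-f0;print(z,get_clock(),F.round(2),get_eef_pos().round(4),get_wrist_torque().round(2))
    if F[2]>18: break
c=camera("scene"); cv2.imwrite(f"pics/scene12.png",c["img"][:,:,::-1])
cv2.imwrite("pics/crop12.png",cv2.resize(cv2.imread("pics/scene12.png")[245:345,250:378],None,fx=6,fy=6,interpolation=cv2.INTER_CUBIC))
```

```text
0.094 22.8583 [-0.76 -0.22  4.36] [0.4511 0.1571 0.0942] [-0.04  0.24  0.  ]
0.093 23.2083 [ 0.16 -0.95  5.17] [0.4511 0.1571 0.0932] [-0.06  0.19  0.04]
0.092 23.5583 [-0.29 -1.01  6.27] [0.4511 0.157  0.0922] [-0.08  0.14 -0.01]
0.091 23.9083 [-0.12 -0.3   8.53] [0.4511 0.157  0.0913] [-0.02  0.2   0.01]
0.09 24.2583 [-0.75 -0.1   8.39] [0.4511 0.1571 0.0906] [-0.11  0.35 -0.02]
0.089 24.6083 [-2.17 -0.23 13.36] [0.4511 0.1571 0.0906] [-0.16  0.71  0.01]
0.0885 24.9583 [-3.99 -1.27 15.38] [0.4511 0.1571 0.0906] [-0.24  0.87 -0.02]
0.088 25.3083 [-5.42 -0.64 17.09] [0.4512 0.1571 0.0906] [-0.28  1.07 -0.01]
0.0875 25.6583 [-5.93 -1.7  19.84] [0.4511 0.1571 0.0906] [-0.37  1.32 -0.1 ]
```

View pics/crop12.png

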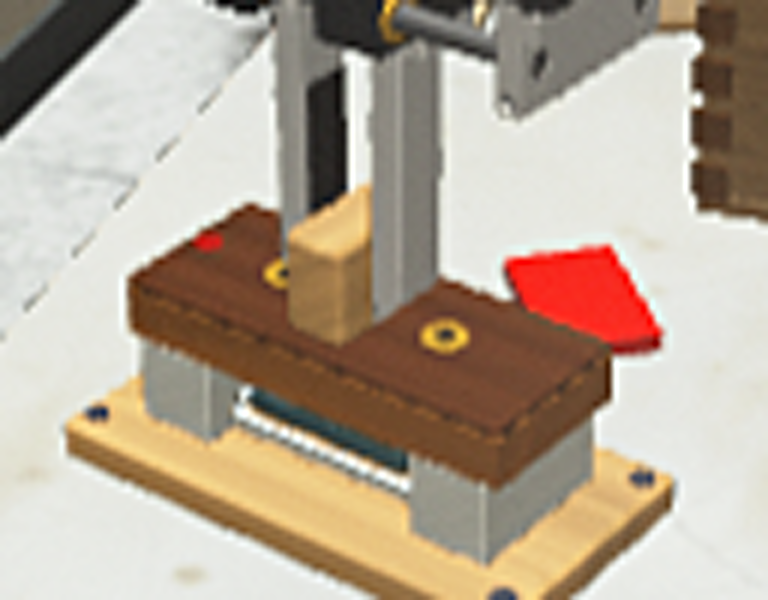

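Run:
```python
from h import *
wait(.3);print(get_force().round(2),get_eef_pos().round(4),get_gripper_width()*94);job_done();print(get_clock())
```

```text
[-5.68 -0.82 17.16] [0.4511 0.1571 0.0906] 21.862266713084093
the job is handed in; nothing more can be done
the job is handed in; nothing more can be done
```

The job is handed in with the cover held down on the jig by its handle. No verdict was reported.

**Green tile:** I laid it on the blue tile and let go. The camera view after release showed it within about 1 mm. Before letting go it looked 3–4° off the blue tile, so I lifted it slightly, turned it 2.75° and set it down again.

**Cover:** It went over the pin at the first place I tried, so no sliding about was needed. It met the tiles at about 48 mm above the table and came to a hard stop at about 43.1 mm, against 43 mm for fully home. The last picture shows no gap at either stop.

**Last readings:** The push was about 17–19 N downward, the grip setting was 60 N, and the handle measured 21.9 mm between the fingers. The job used about 26 s of the 48 s.

**Checks that disagreed:**
- Before lowering, the scene camera put the cover about 1.4 mm to one side (+y) of the jig; going straight on showed this did not matter.
- At the final press there was a sideways force of about 6 N and a wrist moment of about 1.3 N m, with no visible tilt.
- Pad travel can't be read directly. I inferred about 5 mm from the height at which the cover stopped.

The beige tile was not touched.

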